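Dock the burnisher's speed controller and refit its knob

TASK

Get the edge burnisher's speed controller ready for its grub screw: slide the loose controller box straight back along the bench until its back sits square and right up against the front of the burnisher's base, then pick up its pulled-off knob, turn it so that the flat in its bore matches the flat of the D-shaft, and push it fully home on the nut against the sprung washer. Finish still holding the knob pressed down, do not let go, so that I can tighten the screw. Slide the box, do not lift or tip it, and leave the jar, the mallet and the thread spool where they are.

Things in the scene. Friction and masses are not known exactly. Their poses are not given: they have to be found in the camera images.
- burnisher: Bench edge burnisher, bolted down: grey cast base 150 (x) x 260 (y) x 34 mm high; on it a lying motor, top 122 mm above the bench, its spindle (420 mm along y, 80 mm up) with a grooved wooden bit at +y and a drum at -y. Origin: centre of the base's underside; +x points away from the robot. The base's front face, where the controller goes, is the plane x = -75 mm.
- controller: Loose die-cast aluminium box, 110 (x) x 140 (y) x 55 mm high, 0.8 kg, 40 to 110 mm in front of the base and out of square by up to 0.2 rad. Origin: centre of its underside; +x is its back, which goes against the base; its front, x = -55 mm, faces the robot. In the middle of its top: a brass nut (19 mm across, 4 mm high), sprung washer and upright steel D-shaft.
- corner_left (a point): Point of the controller's back face near its left rear edge (55, 65, 17 mm in the controller's frame). Axes as the controller's.
- corner_right (a point): Point of the controller's back face near its right rear edge (55, -65, 17 mm in the controller's frame). Axes as the controller's.
- shaft_tip (a point): Centre of the top end of the D-shaft: 12 mm thick, rising 24 mm above the box's top (this point is 79 mm above the box's underside, over its middle), the upper 3 mm tapered by 1.5 mm all round. The shaft's flat is on this frame's +x side, 2.8 mm from the axis; z is up.
- shaft (a joint): Turn of the D-shaft in the controller, rad, counter-clockwise from above; 0: the flat faces the controller's +x. Starts between -0.8 and 0.8. Stiff: stays put below 0.12 Nm, can turn from -2.4 to 2.4.
- washer (a joint): Sprung steel washer round the shaft's foot (34 mm across, hole 21 mm), m pressed down: 0 at rest, its top then 9 mm above the box's top; takes 4 N to start and 8 N at 0.005, where its top is level with the nut's top (4 mm above the box) and the knob comes home on the nut, a hard stop.
- knob: Black pointer knob, 60 g, upright on the bench left or right of the controller: skirt 50 mm across, 5 mm high; bar grip 22 mm wide (y), sides parallel from x = -19 to 12 mm, nose at x = 25 mm, top at 30 mm. Origin: bore axis at the underside; +x to the nose. D bore from below, 22 mm deep, 0.8 mm clearance all round, its flat on the nose's side. Home: underside 59 mm above the box's underside.
- pointer (a point): Tip of the knob's nose at its top (25, 0, 30 mm in the knob's frame), where its white line points. Axes as the knob's. With the knob on the shaft, the nose points the way the shaft's flat faces.
- edge_paint: Amber jar of edge paint with black lid, 58 mm across, 72 mm high, loose, on the other side of the controller from the knob; leave it alone. Origin: centre of its underside.
- mallet: Mallet with a steel head and two yellow faces (88 mm long, 38 mm across), black handle 215 mm long towards -x, lying on the bench to the left, loose; leave it alone. Origin: on the bench under the head's middle.
- thread: Brown thread spool, 52 mm across, 66 mm high, standing to the right, loose; leave it alone. Origin: centre of its underside.
Things that resemble listed ones, but are neither listed nor needed, are in the scene too. What is shaped like the knob but brown or yellow is not meant. Of the things that look like the controller, the smallest one is meant.

How it is judged:
On the way, in this order (a step that is already met when the one before it is completed fails the run):
1. The controller stands with both rear corners within 5 mm of the front of the burnisher's base (x of each of corner_left, corner_right in the frame of burnisher above -0.08 m), for 0.2 s.
2. The knob is on the shaft by 8 mm or more, on its axis, with the nose pointing the way the shaft's flat faces (z of knob in the frame of controller below 0.071 m and horizontal distance between knob and shaft_tip below 0.0025 m and x of pointer in the frame of shaft_tip above 0.02 m), for 0.1 s.
At the end, for the whole second after the job is handed in: Rear corners within 5 mm of the base's front, box within 60 mm of the base's middle sideways; knob on the shaft, flats matched, 2.5 mm from its axis, 1.5 mm from home; washer down 3.5 mm or more; fingers still on the still knob, pressing it on the controller with over 4 N (all of step 1 and y of controller in the frame of burnisher between -0.06 and 0.06 m and z of knob in the frame of controller below 0.0605 m and horizontal distance between knob and shaft_tip below 0.0025 m and x of pointer in the frame of shaft_tip above 0.02 m and value of joint washer above 0.0035 m and contact force between knob and controller above 4 N and contact force between the fingers and knob above 2 N and linear speed of knob below 0.02 m/s); the arm keeps its last pose, push and grip.
It fails at once if The controller is lifted by 12 mm or tipped by more than 0.15 rad (height (world z) of controller above 0.012 m or angle between controller's own z axis and vertical above 0.15 rad).
It fails at once if The jar, the mallet or the thread spool is moved by more than 30 mm (distance of any of edge_paint, mallet, thread from where it was at the start of the episode above 0.03 m).
It also fails if it takes over 54 s, if anything falls off the work surface, if the arm or the gripper's body presses on something with over 40 N, if the wrist force passes 120 N, or if a joint passes its speed limit or range.

ROBOT

A 6-joint arm with a two-finger parallel gripper is mounted at the origin on the work surface. World frame = base frame: x ahead of the robot, y to its left, z up, the work surface at z = 0. Lengths are in m, angles in rad, forces in N, time in s.
With the tool pointing down it reaches from about 0.3 to 0.875 m from the base axis. Payload 6.4 kg.
Tool frame: the origin (TCP) lies at the very end of the fingers, on their centre line; the grasp point (between the pads) lies 19 mm behind it; z points along the fingers, y is the line along which they close (so a half turn about z gives the same grasp; the last joint's range is limited). The gripper opens to 85 mm and grips with 20 to 120 N. Pads are 22 mm wide; open, the fingers measure 114 mm over their backs; the gripper's body (76 mm by 85 mm) begins 54 mm behind the grasp point. The pads swing forward as they close: fully open they stand 13 mm farther back than shut.
Start: joints at [0.996, 0.181, 1.607, -0, 1.354, -0.206], TCP at [0.207, 0.536, 0.231] pointing down, gripper open.
Joint ranges: [-2.99, 2.99], [-0.89, 2.07], [0.3, 2.58], [-1.14, 4.28], [0, 2.63], [-3.12, 3.12]. Speed limits (rad/s): [2.57, 2.57, 3.01, 3.14, 3.14, 3.14].

INTERFACE

Orientations are given as a unit quaternion [w, x, y, z].
In Python, from bench import ctrl gives the robot as it stands.
- The arm moves only by the tool jog_arm, never from a script. Its argument "series" is a list that holds one entry, the list of rows, each a list of 7 numbers: the shift along the tool's x, y, z in mm, then the turn, a rotation vector about the tool's x, y, z in rad, then the finger opening in mm, from 0 to 85.4. In form: [[[tx, ty, tz, rx, ry, rz, gripper], ...]]. A call has exactly 10 rows; each row shifts and turns the commanded pose from where the row before left it, along the tool's axes as they then stand; what a row does not reach is not made up. A row lasts 1/10 s, in which the tool goes at most 50 mm and 8.59 degrees, less where a joint would pass 70% of its speed; a pose out of reach is approached as far as the arm can. A call with a gripper value outside its range is refused whole. The fingers move at their own pace and stop on an object; the grip force is fixed at half the most. Time passes only in rows, so rows that do not move let the fingers close, or fill a call up. It gives the time, the measured TCP pose, the force, the opening and the grip force at its end, in the units of the state.
- ctrl.get_obs(): the state, without advancing time (a new reading comes with each control period).
- ctrl.camera(name): name is "scene" or "top" or "wrist"; returns a dict with "frame" (384x512x3 uint8, blue, green, red), "z_map" (384x512 float32, m along the optical axis (not along the pixel's ray), 0 where there is no reading), "fx", "fy", "cx", "cy" (pixels), "k1" (the pictures are not rectified: a ray, as slopes to the right and down, at radius r is drawn at 1 + k1 r^2 times it, then the intrinsics apply), "xyz" and "rotation" of the camera in the world. Camera axes: x right, y down, z forward; pixel columns grow to the right and rows downward; lengths in m; the calibration is good to about 2 mm. A picture is of the moment at which its call begins.
- ctrl.hand_in(): hands the job in; it is judged then, once.
The state is a dict: "time_s": time; "q": joint angles; "dq": joint speeds; "joint_efforts": joint torques, N m; "eef_pos": TCP position; "eef_rot": TCP orientation; "wrist_force": force on the tool from outside, world axes, zero at the start; "torque": the same for the moment, N m; "opening": opening from 0.0 (shut) to 1.0 (fully open); "grasp_force": force on a finger pad.
Only numpy, scipy, OpenCV 4.12 (cv2) and the standard library are available. Lean on these libraries where they do the work, as an engineer would, in place of code of your own. Each camera call takes 0.05 s, during which the arm holds its last target. There are 200 camera calls.

## Working session

There is one attempt and no reset: what is moved stays moved. The work goes in short steps, Python scripts to look and compute and a tool call to move; the robot and the scene stay as the last step left them, time stands still between calls to the robot, and variables do not carry over. Pictures are saved under pics/ and viewed, at most 10 in all, crops included, and the job is handed in when it is done.

Besides the shell and the picture viewer there is one more tool, called by a JSON object that holds its "fn" and its "kwargs". jog_arm: Moves the arm, as the interface text tells. Its arguments: {"type":"object","properties":{"series":{"type":"array"}},"required":["series"]}

```bash
mkdir -p pics; ls; cat > h.py <<'E'
import numpy as np, cv2, pickle
from bench import ctrl
def snap(n,tag):
    c=ctrl.camera(n); pickle.dump(c,open(f'pics/{tag}.pkl','wb')); cv2.imwrite(f'pics/{tag}.png',c['frame']); return c
def load(tag): return pickle.load(open(f'pics/{tag}.pkl','rb'))
def ray(c,u,v):
    K=np.array([[c['fx'],0,c['cx']],[0,c['fy'],c['cy']],[0,0,1.]])
    d=np.array([(u-c['cx'])/c['fx'],(v-c['cy'])/c['fy']]); s=d.copy()
    for _ in range(20): s=d/(1+c['k1']*(s@s))
    return s
def R(c):
    r=np.array(c['rotation'])
    if r.shape==(3,3): return r
    from scipy.spatial.transform import Rotation as Ro
    return Ro.from_quat([r[1],r[2],r[3],r[0]]).as_matrix()
def at_z(c,u,v,z):
    d=R(c)@np.append(ray(c,u,v),1); o=np.array(c['xyz']); return o+d*(z-o[2])/d[2]
def at_d(c,u,v):
    s=ray(c,u,v); z=c['z_map'][int(round(v)),int(round(u))]; return np.array(c['xyz'])+R(c)@(np.append(s,1)*z)
def cloud(c):
    h,w=c['z_map'].shape; v,u=np.mgrid[:h,:w]; d=np.stack([(u-c['cx'])/c['fx'],(v-c['cy'])/c['fy']],-1); s=d.copy()
    for _ in range(20): s=d/(1+c['k1']*(s**2).sum(-1,keepdims=True))
    P=np.concatenate([s,np.ones((h,w,1))],-1)*c['z_map'][...,None]
    return P@R(c).T+np.array(c['xyz'])
E
python3 - <<'E'
from h import *
for n in('top','scene'):
    c=snap(n,n+'0'); print(n,c['xyz'],c['rotation'],c['fx'],c['k1'])
a=load('top0')['frame'];cv2.imwrite('pics/top0b.png',cv2.resize(a,(800,600),interpolation=cv2.INTER_CUBIC))
print(ctrl.get_obs())
E
```

```text
pics
top [ 0.47642685 -0.00349564  1.05775166] [ 0.03552551 -0.70409725  0.70880061 -0.02422193] 388.6219898103668 -0.07423064103687635
scene [ 1.29056803 -0.21172478  1.29191106] [-0.22445753  0.76477757  0.58118861 -0.16417641] 431.48954249764887 -0.020660699503134986
{'time_s': 0.1, 'q': array([ 9.95685888e-01,  1.81458934e-01,  1.60788638e+00,  9.62975392e-06,
        1.35379242e+00, -2.06310011e-01]), 'dq': array([-1.08228493e-03, -6.44256986e-04, -2.15399214e-03, -1.18934210e-05,
        9.24035593e-05, -1.92898147e-03]), 'joint_efforts': array([ 4.05694345e-04, -4.45879984e+01, -3.52237701e+01, -3.09387397e-04,
        4.09195869e-03,  4.55258350e-05]), 'eef_pos': array([0.20700411, 0.53592958, 0.23048909]), 'eef_rot': array([-2.98564855e-04,  1.83357917e-01,  9.83045918e-01, -7.12529636e-04]), 'wrist_force': array([-0.34807956, -0.08276565, -0.17844888]), 'torque': array([-0.03607713, -0.01576734,  0.00741118]), 'grasp_force': 0.0, 'opening': 0.9977239467269441}
```

View pics/top0b.png

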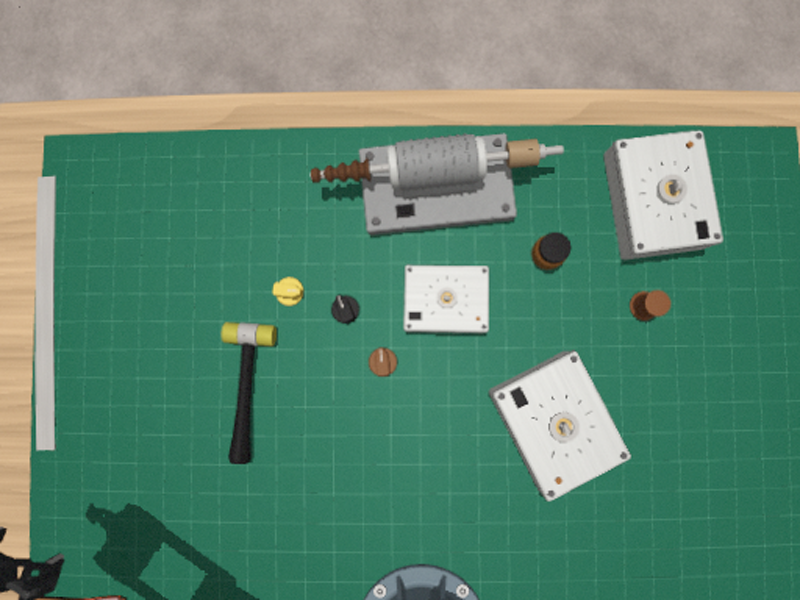

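View pics/scene0.png

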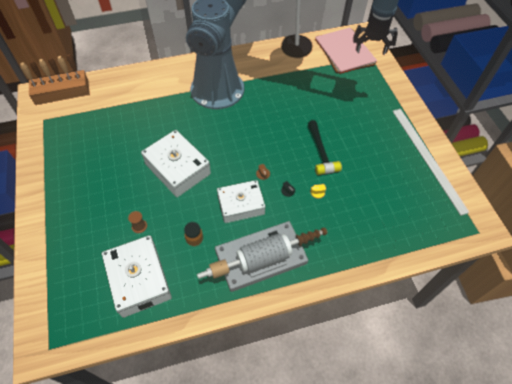

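The top view (800x600) shows the small controller at (447,299), the black knob at (345,308), the jar at (553,250) and the base front edge running from (369,233) to (515,215). Next I'll measure and enlarge.

```bash
python3 - <<'E'
from h import *
c=load('top0'); P=cloud(c); f=c['frame'].astype(int); s=512/800
def rect(m):
    q=P[m][:,:2].astype(np.float32)*1000; r=cv2.minAreaRect(q); return np.round(r[0],1),np.round(r[1],1),round(r[2],2),len(q), np.round(np.median(P[m][:,2]),4)
def win(u0,u1,v0,v1):
    m=np.zeros(P.shape[:2],bool); m[int(v0*s):int(v1*s),int(u0*s):int(u1*s)]=1; return m
z=P[...,2]
print('bench z',np.median(z[win(100,200,300,400)]))
m=win(395,500,255,345)&(z>0.045)&(z<.062); print('ctrl',rect(m))
m=win(350,530,120,245)&(z>0.027)&(z<.041); print('base',rect(m))
# base front edge fit
for (u,v) in((369,233.5),(515,215.5)): print(at_z(c,u*s,v*s,.034))
for (u,v) in((405,266),(489,266),(489,334),(404,332)): print('c',at_z(c,u*s,v*s,.055))
m=win(325,365,285,328)&(z>0.002)
q=P[m]; print('knob',len(q),q[:,2].max()); 
for lo,hi in((.002,.012),(.02,.035)): 
    k=m&(z>lo)&(z<hi); print(rect(k))
def crop(u0,u1,v0,v1,n): 
    a=c['frame'][int(v0*s):int(v1*s),int(u0*s):int(u1*s)]; return cv2.resize(a,n,interpolation=cv2.INTER_CUBIC)
A=crop(320,370,280,330,(400,400)); B=crop(422,472,274,324,(400,400))
cv2.imwrite('pics/c0.png',np.hstack([A,B])); print(int(320*s),int(280*s),int(422*s),int(274*s), 'size',int(370*s)-int(320*s))
E
```

```text
bench z -0.0012263955647540126
ctrl (array([563.8, -45.7]), array([138.3, 110.2]), 89.14, 2196, np.float64(0.0531))
base (array([765. , -32.7]), array([152.5, 258.1]), 6.03, 2863, np.float64(0.0322))
[0.67502819 0.08409196 0.034     ]
[ 0.70424876 -0.16619792  0.034     ]
c [0.61547384 0.02219401 0.055     ]
c [ 0.61439046 -0.11759879  0.055     ]
c [ 0.50141094 -0.11570841  0.055     ]
c [0.50567554 0.02440713 0.055     ]
knob 234 0.03337006103957907
(array([563.4, 129.1]), array([72.8, 57.5]), 16.11, 90, np.float64(0.0035))
(array([550.4, 129. ]), array([48. , 22.1]), 23.33, 138, np.float64(0.028))
204 179 270 175 size 32
```

View pics/c0.png

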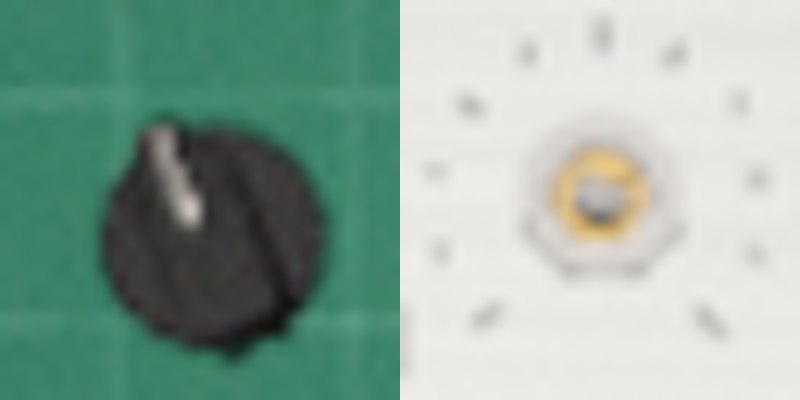

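The crop shows the black knob with its nose up and left, from (190,215) to (160,135), roughly 22° yaw. The D-shaft's flat seems to face roughly +x and needs a closer look later. The base yaw is about 6.3° with its front centre at (0.690,-0.041). The controller is at (0.5615,-0.0465), yaw about -0.7°, which leaves a gap of about 72 mm and matches the task. I'll push with open fingers for a two-point contact.

```bash
cat >> h.py <<'E'
from scipy.spatial.transform import Rotation as Ro
def goto(x,y,z,yaw_deg):
    "shift in tool axes (mm) AFTER turning about tool z"
    o=ctrl.get_obs(); p=o['eef_pos']; q=o['eef_rot']; r=Ro.from_quat([q[1],q[2],q[3],q[0]]).as_matrix()
    a=np.degrees(np.arctan2(r[1,1],r[0,1])); tilt=np.degrees(np.arccos(-r[2,2]))
    dw=(yaw_deg-a+90)%180-90
    Y=np.radians(a+dw); ty=np.array([np.cos(Y),np.sin(Y),0]); tz=np.array([0,0,-1.]); tx=np.cross(ty,tz)
    d=np.array([x,y,z])-p
    print('t',round(o['time_s'],2),'p',p.round(4),'yaw',a.round(2),'tilt',tilt.round(2),'F',o['wrist_force'].round(2),'M',o['torque'].round(2),'grasp',round(float(o['grasp_force']),1),'op',round(float(o['opening'])*85.4,1))
    print(' turn rz',round(-np.radians(dw),4),' shift',(1000*np.array([d@tx,d@ty,d@tz])).round(1))
E
python3 - <<'E'
from h import *
goto(.447,-.057,.2305,96.3)
E
```

```text
t 0.1 p [0.207  0.5359 0.2305] yaw 68.87 tilt 0.09 F [-0.35 -0.08 -0.18] M [-0.04 -0.02  0.01] grasp 0.0 op 85.2
 turn rz -0.4788  shift [-173.5 -615.7   -0. ]
```

{"fn": "jog_arm", "kwargs": {"series": [[[0, 0, 0, 0, 0, -0.12, 85], [0, 0, 0, 0, 0, -0.12, 85], [0, 0, 0, 0, 0, -0.12, 85], [0, 0, 0, 0, 0, -0.119, 85], [-10.8, -38.5, 0, 0, 0, 0, 85], [-10.8, -38.5, 0, 0, 0, 0, 85], [-10.8, -38.5, 0, 0, 0, 0, 85], [-10.8, -38.5, 0, 0, 0, 0, 85], [-10.8, -38.5, 0, 0, 0, 0, 85], [-10.8, -38.5, 0, 0, 0, 0, 85]]]}}

```text
time_s: 1.1
eef_pos: [0.2971, 0.3123, 0.231]
eef_rot: [-0.0, -0.055, 0.998, -0.0]
wrist_force: [1.3, 0.9, 0.3]
opening: 0.996
grasp_force: 0.0
```

{"fn": "jog_arm", "kwargs": {"series": [[[-10.8, -38.5, 0, 0, 0, 0, 85], [-10.8, -38.5, 0, 0, 0, 0, 85], [-10.8, -38.5, 0, 0, 0, 0, 85], [-10.8, -38.5, 0, 0, 0, 0, 85], [-10.8, -38.5, 0, 0, 0, 0, 85], [-10.8, -38.5, 0, 0, 0, 0, 85], [-10.8, -38.5, 0, 0, 0, 0, 85], [-10.8, -38.5, 0, 0, 0, 0, 85], [-10.8, -38.5, 0, 0, 0, 0, 85], [-10.8, -38.5, 0, 0, 0, 0, 85]]]}}

```text
time_s: 2.1
eef_pos: [0.4469, -0.0585, 0.2311]
eef_rot: [-0.0, -0.055, 0.998, 0.0]
wrist_force: [0.7, 0.5, 0.5]
opening: 0.996
grasp_force: 0.0
```

```bash
python3 - <<'E'
from h import *
goto(.447,-.057,.007,96.3)
E
```

```text
t 2.1 p [ 0.4469 -0.0585  0.2311] yaw 96.29 tilt 0.02 F [0.73 0.52 0.47] M [-0.01 -0.03 -0.01] grasp 0.0 op 85.1
 turn rz -0.0002  shift [ -0.3   1.5 224.1]
```

{"fn": "jog_arm", "kwargs": {"series": [[[0, 0, 37, 0, 0, 0, 85], [0, 0, 37, 0, 0, 0, 85], [0, 0, 37, 0, 0, 0, 85], [0, 0, 37, 0, 0, 0, 85], [0, 0, 37, 0, 0, 0, 85], [0, 0, 26, 0, 0, 0, 85], [0, 0, 13, 0, 0, 0, 85], [-10, 0, 0, 0, 0, 0, 85], [-12, 0, 0, 0, 0, 0, 85], [-8, 0, 0, 0, 0, 0, 85]]]}}

```text
time_s: 3.1
eef_pos: [0.4794, -0.0541, 0.0087]
eef_rot: [0.002, -0.055, 0.998, -0.001]
wrist_force: [0.4, -0.0, 0.0]
opening: 0.993
grasp_force: 0.0
```

{"fn": "jog_arm", "kwargs": {"series": [[[-6, 0, 0, 0, 0, 0, 85], [-6, 0, 0, 0, 0, 0, 85], [-6, 0, 0, 0, 0, 0, 85], [-6, 0, 0, 0, 0, 0, 85], [-6, 0, 0, 0, 0, 0, 85], [-6, 0, 0, 0, 0, 0, 85], [-6, 0, 0, 0, 0, 0, 85], [-6, 0, 0, 0, 0, 0, 85], [-6, 0, 0, 0, 0, 0, 85], [-6, 0, 0, 0, 0, 0, 85]]]}}

```text
time_s: 4.1
eef_pos: [0.5341, -0.0467, 0.0071]
eef_rot: [-0.003, -0.055, 0.998, 0.0]
wrist_force: [-9.5, -1.8, 8.8]
opening: 0.995
grasp_force: 5.2
```

```bash
python3 - <<'E'
from h import *
goto(.569,-.046,.007,96.3)
c=snap('top','top1'); P=cloud(c); z=P[...,2]
for n,m in(('ctrl',(z>.045)&(z<.06)&(P[...,0]>.5)&(P[...,0]<.72)&(abs(P[...,1]+.045)<.11)&(c['frame'].min(-1)>150)),):
    q=P[m][:,:2].astype(np.float32)*1000; print(cv2.minAreaRect(q),len(q))
E
```

```text
t 4.1 p [ 0.5341 -0.0467  0.0071] yaw 96.35 tilt 0.31 F [-9.54 -1.78  8.82] M [-0.1   1.23  0.07] grasp 5.2 op 85.0
 turn rz 0.0008  shift [-34.8  -3.1   0.1]
((613.5280151367188, -32.874855041503906), (81.49256896972656, 139.28004455566406), 7.233380317687988) 698
```

{"fn": "jog_arm", "kwargs": {"series": [[[-5, 0, 0, 0, 0, 0, 85], [-5, 0, 0, 0, 0, 0, 85], [-5, 0, 0, 0, 0, 0, 85], [-5, 0, 0, 0, 0, 0, 85], [-5, 0, 0, 0, 0, 0, 85], [-3, 0, 0, 0, 0, 0, 85], [-2, 0, 0, 0, 0, 0, 85], [-2, 0, 0, 0, 0, 0, 85], [-1, 0, 0, 0, 0, 0, 85], [0, 0, 0, 0, 0, 0, 85]]]}}

```text
time_s: 5.15
eef_pos: [0.5673, -0.0431, 0.007]
eef_rot: [-0.002, -0.055, 0.998, 0.0]
wrist_force: [-7.0, -0.0, 4.4]
opening: 0.995
grasp_force: 3.5
```

```bash
python3 - <<'E'
from h import *
goto(.569,-.046,.007,96.3)
E
```

```text
t 5.15 p [ 0.5673 -0.0431  0.007 ] yaw 96.34 tilt 0.24 F [-7.04 -0.01  4.43] M [0.01 0.84 0.07] grasp 3.5 op 84.9
 turn rz 0.0007  shift [-1.4 -3.1 -0. ]
```

{"fn": "jog_arm", "kwargs": {"series": [[[-1, 0, 0, 0, 0, 0, 85], [-1, 0, 0, 0, 0, 0, 85], [-1, 0, 0, 0, 0, 0, 85], [-0.5, 0, 0, 0, 0, 0, 85], [-0.5, 0, 0, 0, 0, 0, 85], [0, 0, 0, 0, 0, 0, 85], [0, 0, 0, 0, 0, 0, 85], [0, 0, 0, 0, 0, 0, 85], [0, 0, 0, 0, 0, 0, 85], [0, 0, 0, 0, 0, 0, 85]]]}}

```text
time_s: 6.15
eef_pos: [0.5695, -0.0428, 0.007]
eef_rot: [-0.004, -0.055, 0.998, 0.0]
wrist_force: [-15.1, -2.8, 10.9]
opening: 0.996
grasp_force: 7.4
```

```bash
python3 - <<'E'
from h import *
goto(.569,-.046,.007,96.3)
E
```

```text
t 6.15 p [ 0.5695 -0.0428  0.007 ] yaw 96.35 tilt 0.44 F [-15.12  -2.82  10.86] M [-0.33  1.75 -0.  ] grasp 7.4 op 85.1
 turn rz 0.0008  shift [ 0.9 -3.2 -0. ]
```

{"fn": "jog_arm", "kwargs": {"series": [[[-1, 0, 0, 0, 0, 0, 85], [-1, 0, 0, 0, 0, 0, 85], [-1, 0, 0, 0, 0, 0, 85], [-1, 0, 0, 0, 0, 0, 85], [0, 0, 0, 0, 0, 0, 85], [0, 0, 0, 0, 0, 0, 85], [0, 0, 0, 0, 0, 0, 85], [0, 0, 0, 0, 0, 0, 85], [0, 0, 0, 0, 0, 0, 85], [0, 0, 0, 0, 0, 0, 85]]]}}

```text
time_s: 7.15
eef_pos: [0.5693, -0.0427, 0.0068]
eef_rot: [-0.008, -0.055, 0.998, 0.001]
wrist_force: [-32.1, -5.5, 26.7]
opening: 0.995
grasp_force: 16.8
```

```bash
python3 - <<'E'
from h import *
goto(.569,-.046,.007,96.3)
E
```

```text
t 7.15 p [ 0.5693 -0.0427  0.0068] yaw 96.34 tilt 0.97 F [-32.08  -5.51  26.71] M [-1.    4.03 -0.37] grasp 16.8 op 85.0
 turn rz 0.0008  shift [ 0.7 -3.3 -0.2]
```

{"fn": "jog_arm", "kwargs": {"series": [[[4, 0, 0, 0, 0, 0, 85], [8, 0, 0, 0, 0, 0, 85], [15, 0, 0, 0, 0, 0, 85], [15, 0, -10, 0, 0, 0, 85], [0, 0, -35, 0, 0, 0, 85], [0, 0, -40, 0, 0, 0, 85], [0, 0, -40, 0, 0, 0, 85], [-10, 0, -40, 0, 0, 0, 85], [-25, 0, -30, 0, 0, 0, 85], [-20, 0, -10, 0, 0, 0, 85]]]}}

```text
time_s: 8.15
eef_pos: [0.5931, -0.0415, 0.2176]
eef_rot: [0.004, -0.055, 0.998, -0.001]
wrist_force: [-0.7, -0.1, -0.1]
opening: 0.995
grasp_force: 0.0
```

```bash
python3 - <<'E'
from h import *
goto(.548,.128,.21,112)
c=snap('top','top2'); w=snap('wrist','w2'); print(w['xyz'],R(w).round(3),w['fx'])
s=512/800
A=cv2.resize(w['frame'],(512,384)); a=c['frame'][120:230,190:360]
cv2.imwrite('pics/v2.png',np.vstack([cv2.resize(w['frame'],(800,600))]))
cv2.imwrite('pics/t2.png',cv2.resize(a,(0,0),fx=4.5,fy=4.5,interpolation=cv2.INTER_CUBIC))
E
```

```text
t 8.15 p [ 0.5931 -0.0415  0.2176] yaw 96.32 tilt 0.51 F [-0.71 -0.06 -0.06] M [-0.    0.   -0.01] grasp 0.0 op 85.0
 turn rz -0.2737  shift [-21.6 174.    7.6]
[ 0.51202727 -0.05102397  0.35982878] [[-0.109  0.938  0.328]
 [ 0.994  0.104  0.033]
 [-0.003  0.329 -0.944]] 269.9352904147831
```

View pics/v2.png

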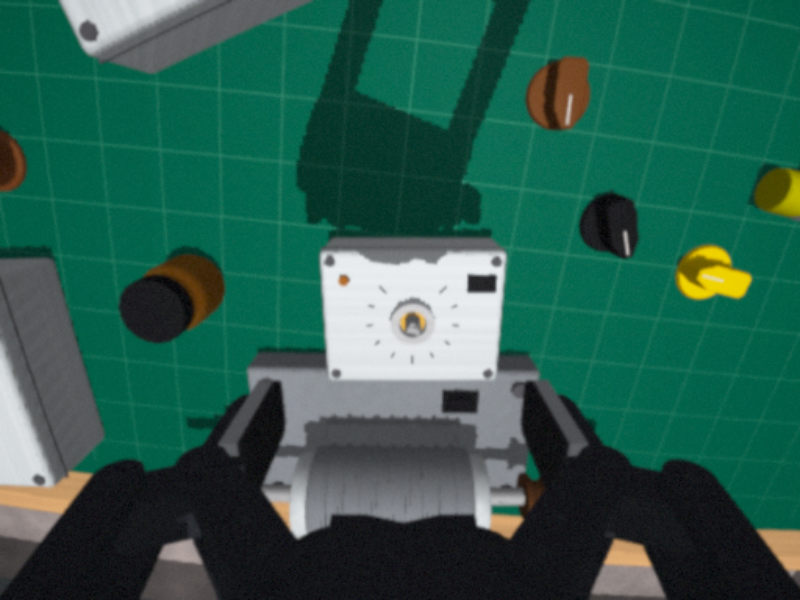

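The wrist view shows the box flush against the base. The shaft is at (412,323), the knob's nose tip at (628,245), and the jar and decoys are untouched. I'll take a closer view of the shaft.

{"fn": "jog_arm", "kwargs": {"series": [[[-15, 3, 20, 0, 0, 0, 85], [-15, 3, 20, 0, 0, 0, 85], [-15, 0, 20, 0, 0, 0, 85], [-15, 0, 20, 0, 0, 0, 85], [0, 0, 18, 0, 0, 0, 85], [0, 0, 0, 0, 0, 0, 85], [0, 0, 0, 0, 0, 0, 85], [0, 0, 0, 0, 0, 0, 85], [0, 0, 0, 0, 0, 0, 85], [0, 0, 0, 0, 0, 0, 85]]]}}

```text
time_s: 9.25
eef_pos: [0.6493, -0.0287, 0.1155]
eef_rot: [0.001, -0.055, 0.998, -0.0]
wrist_force: [-0.2, 0.8, -0.2]
opening: 0.995
grasp_force: 0.0
```

```bash
python3 - <<'E'
from h import *
goto(.568,.128,.12,112)
w=snap('wrist','w3'); print(w['xyz'])
d=R(w).T@(np.array([.635,-.039,.079])-w['xyz']); u=w['cx']+w['fx']*d[0]/d[2]; v=w['cy']+w['fy']*d[1]/d[2]; print(u,v,d)
u0,v0=int(u)-38,int(v)-38
a=w['frame'][v0:v0+76,u0:u0+76]; cv2.imwrite('pics/s3.png',cv2.resize(a,(600,600),interpolation=cv2.INTER_CUBIC)); print(u0,v0,600/76)
E
```

```text
t 9.25 p [ 0.6493 -0.0287  0.1155] yaw 96.31 tilt 0.1 F [-0.16  0.79 -0.23] M [-0.02 -0.03 -0.07] grasp 0.0 op 85.0
 turn rz -0.2738  shift [ 16.7 175.7  -4.5]
[ 0.56716796 -0.03852493  0.2582454 ]
246.56451278305713 200.0293851302942 [-0.00781523  0.00627904  0.19138918]
208 162 7.894736842105263
```

View pics/s3.png

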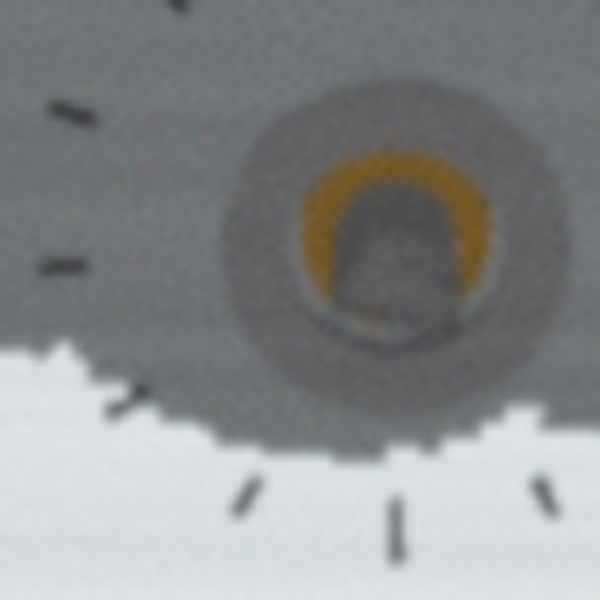

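The shaft is in shadow, with its sides at x=333 and 465 and its lower edge near y≈320, so the flat faces roughly down in the image (+x). I'll stretch the contrast, and go look at the knob.

```bash
python3 - <<'E'
from h import *
w=load('w3'); u0,v0=208,162
a=w['frame'][v0+14:v0+48,u0+32:u0+68].astype(float)
g=np.clip((a-55)/(150-55),0,1)*255
big=cv2.resize(g.astype(np.uint8),(720,680//1)[:2] if 0 else (636,600),interpolation=cv2.INTER_CUBIC)
cv2.imwrite('pics/s3b.png',big); print(u0+32,v0+14,636/36,a.min(),a.max())
z=w['z_map'][v0+22:v0+46,u0+38:u0+64]; P=cloud(w)[v0+22:v0+46,u0+38:u0+64]
print((P[...,2]*1000).round().astype(int))
E
```

```text
240 176 17.666666666666668 31.0 118.0
[[ 65  66  63  59  60  60  59  59  58  58  60  59  59  58  59  59  59  59
   58  60  60  65  65  64  65  64]
 [ 64  64  59  60  59  58  59  60  61  60  61  60  60  60  59  59  59  60
   59  58  59  59  64  65  64  65]
 [ 65  58  59  60  59  59  60  59  59  61  61  62  62  62  61  61  59  60
   60  59  59  58  59  65  64  64]
 [ 65  59  59  60  60  60  60  62  63  64  65  64  65  64  64  63  62  59
   59  59  59  61  60  57  64  65]
 [258  59  58  60  59  59  61  64  65  67  68  68  67  67  67  66  64  63
   59  59  60  59  60  60  64  65]
 [ 59  59  58  59  59  61  65  67  69  69  68  69  70  70  70  67  68  64
   62  61  60  60  59  59  55  65]
 [ 60  60  59  59  60  63  67  69  70  71  73  71  71  71  71  70  69  66
   64  60  59  59  60  60  56  64]
 [ 59  60  59  59  59  66  70  72  71  73  74  75  75  74  73  73  72  69
   68  63  59  60  59  59  56  65]
 [ 59  59  59  59  64  70  72  74 258  76  76  77  76  76  76 258  73  72
   70  66  59  59  59  59  56  56]
 [ 60  59  60  59  68  72  74  76  77  77  77  77  77  77  76  77  75  75
   72  
[... 854 characters left out ...]
79  80  78
   79  77  54  56  55  64  63  65]
 [ 65  63  59  56  54  56  59  78  79  79  79  79  80  79  79  80  79  80
   79  76  56  59  63  64  65  65]
 [ 65  65  64  62  56  56  55  55  55  59  76  80  79  79  80  79  79  80
   78  75  60  64  65  64  63  63]
 [ 65  63  65  65  63  60  55  54  56  56  56  56  55  56  78  80  78  79
   77  63  64  64  64  64  65  64]
 [ 64  65  64  63  65  63  64  59  58  59  54  54  55  54  59  58  59  61
   65  65  64  65  64  65  64  64]
 [ 64  65  64  66  65  63  66  62  63  63  63  63  62  63  63  64  64  64
   64  65  64  66  65  65  65  65]
 [ 65  65  64  64  64  64  64  64  64  63  65  64  65  65  64  63  65  66
   64  64  64  64  64  64  65  64]]
```

View pics/s3b.png

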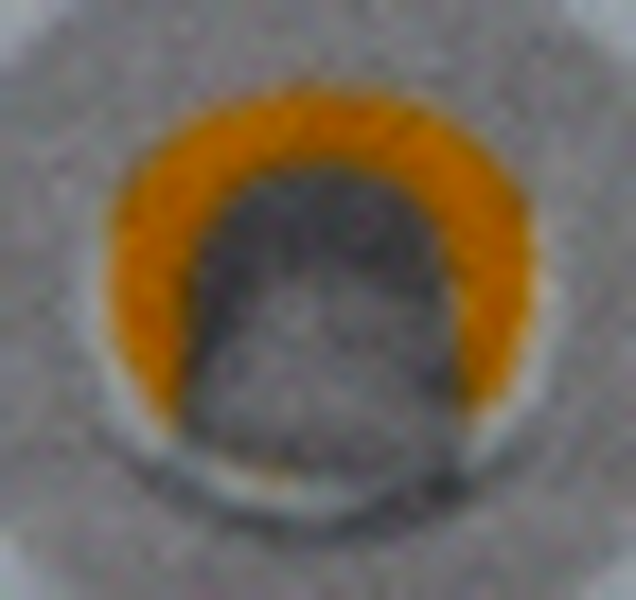

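{"fn": "jog_arm", "kwargs": {"series": [[[0, 0, 0, 0, 0, -0.137, 85], [0, 0, 0, 0, 0, -0.137, 85], [4, 44, 0, 0, 0, 0, 85], [4, 44, 0, 0, 0, 0, 85], [4, 44, 0, 0, 0, 0, 85], [4, 44, 10, 0, 0, 0, 85], [0, 0, 20, 0, 0, 0, 85], [0, 0, 0, 0, 0, 0, 85], [0, 0, 0, 0, 0, 0, 85], [0, 0, 0, 0, 0, 0, 85]]]}}

```text
time_s: 10.3
eef_pos: [0.5694, 0.1279, 0.0855]
eef_rot: [0.001, -0.19, 0.982, -0.0]
wrist_force: [0.1, 0.2, 0.9]
opening: 0.996
grasp_force: 0.0
```

```bash
cat > fit.py <<'E'
from h import *
from scipy.optimize import least_squares
def circ(p):
    r=least_squares(lambda a:np.hypot(p[:,0]-a[0],p[:,1]-a[1])-a[2],[*p.mean(0),.01],loss='soft_l1',f_scale=.0005).x; return r
def outline(c,mask,z):
    "subpixel outline of mask back-projected to plane z"
    k,_=cv2.findContours(cv2.GaussianBlur(cv2.resize(mask.astype(np.uint8)*255,None,fx=8,fy=8,interpolation=cv2.INTER_LINEAR),(0,0),3).__gt__(127).astype(np.uint8),cv2.RETR_EXTERNAL,cv2.CHAIN_APPROX_NONE)
    k=max(k,key=len)[:,0]; uv=(k+.5)/8-.5
    return np.array([at_z(c,u,v,z)[:2] for u,v in uv[::3]]),uv[::3]
E
python3 - <<'E'
from fit import *
goto(.568,.128,.085,112)
w=load('w3'); P=cloud(w); z=P[...,2]; near=np.hypot(P[...,0]-.638,P[...,1]+.04)<.03
m=near&(z>.0615); 
o,_=outline(w,m,.064); print('washer',circ(o)*1000)
m=near&(z>.070); m=cv2.morphologyEx(m.astype(np.uint8),cv2.MORPH_CLOSE,np.ones((3,3),np.uint8))>0
o,uv=outline(w,m,.079); C=circ(P[near&(z>.062)&(z<.066)][:,:2])
sel=(uv[:,0]>251)&(uv[:,0]<260.5)&(uv[:,1]>200); q=o[sel]
d=np.linalg.svd(q-q.mean(0))[2][0]; print('flat line dir',d, 'normal yaw',np.degrees(np.arctan2(-d[0]*np.sign(d[1]),abs(d[1]))),'mid',q.mean(0),len(q))
print('top pts mean z',np.median(z[near&(z>.0775)&(z<.09)]), 'washer z',np.median(z[near&(z>.062)&(z<.067)]))
w=snap('wrist','w4'); P=cloud(w); z=P[...,2]; near=np.hypot(P[...,0]-.548,P[...,1]-.128)<.045
m=near&(z>.022)&(z<.04); q=P[m][:,:2].astype(np.float32)*1000; print('bar',cv2.minAreaRect(q),np.median(P[m][:,2]))
o,uv=outline(w,m,.030); np.save('pics/o4.npy',o)
m=near&(z>.0025); o2,_=outline(w,m,.005); print('skirt',circ(o2)*1000)
u,v=np.where(near)[1],np.where(near)[0]; u0,u1,v0,v1=u.min(),u.max(),v.min(),v.max(); print(u0,v0,u1,v1)
a=w['frame'][v0:v1,u0:u1]; cv2.imwrite('pics/k4.png',cv2.resize(a,None,fx=500/(u1-u0),fy=500/(u1-u0),interpolation=cv2.INTER_CUBIC))
E
```

```text
t 10.3 p [0.5694 0.1279 0.0855] yaw 111.95 tilt 0.11 F [0.12 0.16 0.94] M [0.01 0.02 0.02] grasp 0.0 op 85.0
 turn rz -0.001  shift [1.2 0.6 0.5]
washer [807.7267981  -43.0983351   76.90756512]
flat line dir [-0.99411704 -0.10831116] normal yaw -83.78202947088744 mid [ 0.7892255  -0.01589988] 50
top pts mean z 0.0789521753351128 washer z 0.0642565028197728
bar ((549.4978637695312, 128.5828857421875), (47.70562744140625, 21.777210235595703), 23.485107421875) 0.030239791962241497
skirt [689.38790826 188.04484789 113.49890964]
134 124 402 383
```

View pics/k4.png

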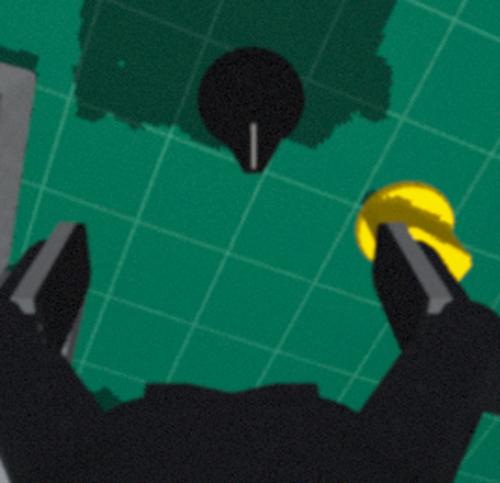

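The crop shows the knob centred at (250,97) with its white line pointing down to (254,168), nearly aligned with the tool. The yellow decoy is beside the left finger, so I'll use a narrower opening. I'm refitting with invalid depths masked.

```bash
python3 - <<'E'
from fit import *
w=load('w3'); P=cloud(w); z=P[...,2].copy(); z[w['z_map']<=0.02]=-1; z[z>.1]=-1
near=np.hypot(P[...,0]-.638,P[...,1]+.04)<.03
cl=lambda m:cv2.morphologyEx(m.astype(np.uint8),cv2.MORPH_CLOSE,np.ones((3,3),np.uint8))>0
o,_=outline(w,near&(z>.0615),.064); print('washer',circ(o)*1000)
m=cl(near&(z>.070)); o,uv=outline(w,m,.079)
sel=(uv[:,0]>251)&(uv[:,0]<261)&(uv[:,1]>197); q=o[sel]; np.savetxt('pics/shaft_o.txt',uv,'%.2f')
d=np.linalg.svd(q-q.mean(0))[2][0]; d*=np.sign(d[1]); print('flat normal yaw',np.degrees(np.arctan2(-d[0],d[1])),'mid',q.mean(0),len(q))
t=P[near&(z>.0775)]; print('top mean',t.mean(0))
# joint fit: shaft top D, points of tip
def vis(T,n,zc): 
    pass
w=load('w4'); P=cloud(w); z=P[...,2].copy(); z[w['z_map']<=.02]=-1; z[z>.045]=-1
near=np.hypot(P[...,0]-.548,P[...,1]-.128)<.04
o2,_=outline(w,near&(z>.0028),.005)
m=cl(near&(z>.0275)); q=P[m][:,:2].astype(np.float32)*1000; print('bar',cv2.minAreaRect(q),len(q))
o,uv=outline(w,m,.030)
# fit pose of bar outline polygon (x -19..12 half 11, nose 25)
def loss(p,full=False):
    c,s=np.cos(p[2]),np.sin(p[2]); l=(o-p[:2])@np.array([[c,-s],[s,c]])
    x,y=l.T; 
    side=(x>-14)&(x<9); r=np.abs(y[side])-.011
    return r
th=np.radians(23)
c,s=np.cos(th),np.sin(th); 
best=least_squares(lambda p:np.concatenate([np.abs((o-[p[0],p[1]])@[-np.sin(p[2]),np.cos(p[2])])[S]-p[3] for S in [((o-[.5477,.128])@[c,s]>-.014)&((o-[.5477,.128])@[c,s]<.009)]]),[.5477,.128,th,.011],loss='soft_l1',f_scale=.0005).x
print('bar fit yaw',np.degrees(best[2]),'halfw',best[3],best[:2])
th=best[2]; a=(o-[.5477,.128])@[np.cos(th),np.sin(th)]; b=(o-[.5477,.128])@[-np.sin(th),np.cos(th)]
print('along extents rel guess',a.min()*1000,a.max()*1000,'lat mid',(b[(abs(a)<.01)].max()+b[abs(a)<.01].min())*500)
# skirt circle: robot-side half of outline in camera (unobstructed far from bar)
a2=(o2-[.5477,.128])@[np.cos(th),np.sin(th)]; print('skirt back-half',circ(o2[(a2<.012)])*1000, 'a2',a2.min(),a2.max())
E
```

```text
washer [634.76232229 -31.11944298  17.05682037]
flat normal yaw -11.502817710590147 mid [ 0.63651436 -0.03206429] 28
top mean [ 0.63325789 -0.03123987  0.07893538]
bar ((530.6049194335938, 120.37385559082031), (88.90413665771484, 21.777210235595703), 23.485107421875) 1526
bar fit yaw 23.88435032740378 halfw 0.010959097503313697 [0.50081262 0.10716517]
along extents rel guess -22.396667743145823 25.749307034078736 lat mid -0.24485390246396874
skirt back-half [548.46617491 128.15836891  24.62735279] a2 -0.02393079570070279 0.03697534583538332
```

```bash
python3 - <<'E'
from h import *
goto(.5467,.1274,.008,113.7)
E
```

```text
t 10.35 p [0.5694 0.1278 0.0855] yaw 111.93 tilt 0.12 F [ 0.25 -0.82  0.55] M [-0.01  0.05 -0.01] grasp 0.0 op 84.7
 turn rz -0.0309  shift [20.9  8.8 77.5]
```

{"fn": "jog_arm", "kwargs": {"series": [[[0, 0, 0, 0, 0, -0.031, 45], [7, 3, 0, 0, 0, 0, 45], [7, 3, 0, 0, 0, 0, 45], [7, 3, 0, 0, 0, 0, 45], [0, 0, 0, 0, 0, 0, 45], [0, 0, 20, 0, 0, 0, 45], [0, 0, 20, 0, 0, 0, 45], [0, 0, 20, 0, 0, 0, 45], [0, 0, 12, 0, 0, 0, 45], [0, 0, 5, 0, 0, 0, 45]]]}}

```text
time_s: 11.35
eef_pos: [0.5444, 0.1284, 0.0061]
eef_rot: [-0.001, -0.206, 0.979, 0.0]
wrist_force: [0.1, -1.0, 0.1]
opening: 0.527
grasp_force: 0.0
```

```bash
python3 - <<'E'
from h import *
goto(.5467,.1274,.008,113.7)
E
```

```text
t 11.35 p [0.5444 0.1284 0.0061] yaw 113.78 tilt 0.11 F [ 0.13 -1.03  0.14] M [-0.01  0.   -0.  ] grasp 0.0 op 45.0
 turn rz 0.0014  shift [-1.7 -1.9 -1.9]
```

{"fn": "jog_arm", "kwargs": {"series": [[[-1.5, -1, -3, 0, 0, 0, 45], [0, 0, 0, 0, 0, 0, 45], [0, 0, 0, 0, 0, 0, 20], [0, 0, 0, 0, 0, 0, 15], [0, 0, 0, 0, 0, 0, 10], [0, 0, 0, 0, 0, 0, 10], [0, 0, 0, 0, 0, 0, 10], [0, 0, 0, 0, 0, 0, 10], [0, 0, 0, 0, 0, 0, 10], [0, 0, 0, 0, 0, 0, 10]]]}}

```text
time_s: 12.35
eef_pos: [0.5481, 0.1281, 0.0115]
eef_rot: [0.001, -0.206, 0.979, -0.0]
wrist_force: [-0.0, 0.1, 6.8]
opening: 0.243
grasp_force: 60.6
```

```bash
python3 - <<'E'
from h import *
goto(.5467,.1274,.1280,113.7)
E
```

```text
t 12.35 p [0.5481 0.1281 0.0115] yaw 113.79 tilt 0.13 F [-0.03  0.07  6.79] M [ 0.01  0.07 -0.02] grasp 60.6 op 20.8
 turn rz 0.0015  shift [ 1.600e+00 -1.000e-01 -1.165e+02]
```

{"fn": "jog_arm", "kwargs": {"series": [[[0, 0, -10, 0, 0, 0, 10], [0, 0, -30, 0, 0, 0, 10], [0, 0, -35, 0, 0, 0, 10], [0, 0, -35, 0, 0, 0, 10], [0, 0, -20, 0, 0, 0, 10], [0, 0, -10, 0, 0, 0, 10], [0, 0, 0, 0, 0, 0, 10], [0, 0, 0, 0, 0, 0, 10], [0, 0, 0, 0, 0, 0, 10], [0, 0, 0, 0, 0, 0, 10]]]}}

```text
time_s: 13.35
eef_pos: [0.5461, 0.1281, 0.1487]
eef_rot: [-0.001, -0.206, 0.979, 0.0]
wrist_force: [0.3, -0.9, -0.8]
opening: 0.244
grasp_force: 59.7
```

```bash
python3 - <<'E'
from h import *
goto(.5467,.1274,.1280,113.7)
w=snap('wrist','w5'); p=ctrl.get_obs()['eef_pos']
# project TCP and make crop
d=R(w).T@(p-w['xyz']); print('TCP px',w['cx']+w['fx']*d[0]/d[2],w['cy']+w['fy']*d[1]/d[2],d)
cv2.imwrite('pics/k5.png',cv2.resize(w['frame'],(800,600),interpolation=cv2.INTER_CUBIC))
E
```

```text
t 13.35 p [0.5461 0.1281 0.1487] yaw 113.79 tilt 0.16 F [ 0.3  -0.94 -0.82] M [-0.01  0.04 -0.01] grasp 59.7 op 20.8
 turn rz 0.0015  shift [-0.3 -0.9 20.7]
TCP px 258.7865737981417 246.3514832959504 [0.00071836 0.03304654 0.16166619]
```

View pics/k5.png

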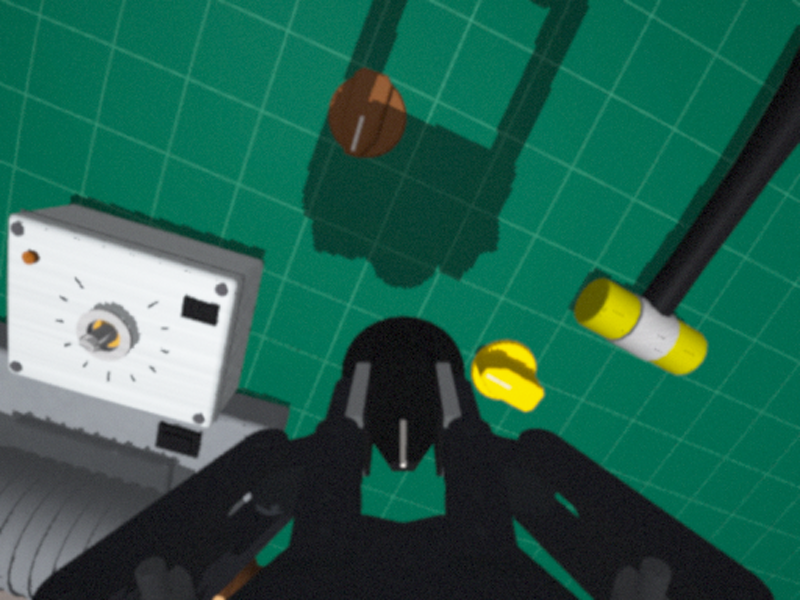

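The knob is held upright between the pads, nose tip at (403,468), skirt back edge at (403,317), with the mallet and decoys untouched. Next I'll measure the knob in the hand.

```bash
python3 - <<'E'
from fit import *
w=load('w5'); P=cloud(w); p=np.array([.5461,.1281,.1487]); n=np.array([np.cos(np.radians(23.79)),np.sin(np.radians(23.79))]); t=np.array([-n[1],n[0]])
a=(P[...,:2]-p[:2])@n; b=(P[...,:2]-p[:2])@t; dz=P[...,2]-p[2]; ok=w['z_map']>.02
dark=w['frame'].max(-1)<60
m=ok&(abs(b)<.009)&(a<.03)&(a>-.03)&(dz>-.03)&(dz<.06)
for lo in range(-30,32,4):
    k=m&(a>lo/1e3)&(a<(lo+4)/1e3)
    if k.sum()>3: print(lo,k.sum(),np.percentile(dz[k]*1e3,[10,50,90]).round(1))
top=np.median(dz[m&(a>-.01)&(a<.018)]); print('top dz',top)
zsk=p[2]+top-.025
k=ok&(abs(dz-(top-.025))<.004)&(np.hypot(a,b)<.04); o,uv=outline(w,cv2.morphologyEx(k.astype(np.uint8),cv2.MORPH_CLOSE,np.ones((5,5),np.uint8))>0,zsk)
A=(o-p[:2])@n; B=(o-p[:2])@t; s=(A<-.008)
r=least_squares(lambda x:np.hypot(A[s]-x[0],B[s]-x[1])-.025,[0,0],loss='soft_l1',f_scale=.0003).x; print('skirt center (along nose, lateral) mm',r*1e3,s.sum())
tip=at_z(w,403.5*.64-.5,468*.64-.5,p[2]+top)[:2]-p[:2]; print('nose tip',tip@n*1e3,tip@t*1e3)
l=at_z(w,403.5*.64-.5,422*.64-.5,p[2]+top)[:2]-p[:2]; print('line start',l@n*1e3,l@t*1e3)
# washer check
z=P[...,2].copy(); z[~ok]=-1; near=np.hypot(P[...,0]-.636,P[...,1]+.032)<.03
o,_=outline(w,near&(z>.0615)&(z<.1),.064); print('washer outline',circ(o)*1e3)
E
```

```text
-26 223 [-9.3 -5.9 13.9]
-22 747 [-3.8 12.  19. ]
-18 242 [18.1 18.8 19.5]
-14 241 [18.1 18.8 19.5]
-10 220 [18.1 18.8 19.5]
-6 215 [18.  18.7 19.3]
-2 216 [18.  18.7 19.3]
2 208 [17.9 18.6 19.3]
6 197 [18.  18.6 19.3]
10 197 [18.  18.7 19.3]
14 183 [18.  18.6 19.3]
18 147 [18.  18.5 19.4]
22 76 [17.7 18.5 19. ]
top dz 0.018671298124527974
skirt center (along nose, lateral) mm [ 0.63738554 -0.81470619] 428
nose tip 23.584523233838908 -0.7721289756439202
line start 3.90460890239933 -0.7573711078347274
washer outline [634.07875867 -30.55294368  17.55588914]
```

```bash
python3 - <<'E'
from h import *
goto(.6342,-.0302,.110,78.5)
E
```

```text
t 13.4 p [0.5463 0.1281 0.149 ] yaw 113.79 tilt 0.13 F [ 0.3  -0.62 -0.79] M [ 0.04  0.04 -0.05] grasp 59.7 op 20.8
 turn rz 0.6159  shift [-117.7 -137.6   39. ]
```

{"fn": "jog_arm", "kwargs": {"series": [[[0, 0, 0, 0, 0, 0.124, 10], [0, 0, 0, 0, 0, 0.123, 10], [0, 0, 0, 0, 0, 0.123, 10], [0, 0, 0, 0, 0, 0.123, 10], [0, 0, 0, 0, 0, 0.123, 10], [-25, -30, 0, 0, 0, 0, 10], [-25, -30, 0, 0, 0, 0, 10], [-25, -30, 0, 0, 0, 0, 10], [-25, -28, 0, 0, 0, 0, 10], [-17, -19, 0, 0, 0, 0, 10]]]}}

```text
time_s: 14.4
eef_pos: [0.6351, -0.0319, 0.1496]
eef_rot: [-0.0, 0.101, 0.995, -0.0]
wrist_force: [0.4, -0.1, -1.1]
opening: 0.241
grasp_force: 59.7
```

{"fn": "jog_arm", "kwargs": {"series": [[[0, 0, 15, 0, 0, 0, 10], [0, 0, 15, 0, 0, 0, 10], [0, 0, 9, 0, 0, 0, 10], [0, 0, 0, 0, 0, 0, 10], [0, 0, 0, 0, 0, 0, 10], [0, 0, 0, 0, 0, 0, 10], [0, 0, 0, 0, 0, 0, 10], [0, 0, 0, 0, 0, 0, 10], [0, 0, 0, 0, 0, 0, 10], [0, 0, 0, 0, 0, 0, 10]]]}}

```text
time_s: 15.4
eef_pos: [0.6344, -0.0295, 0.1115]
eef_rot: [0.0, 0.1, 0.995, -0.0]
wrist_force: [-0.2, 0.7, -0.8]
opening: 0.24
grasp_force: 59.7
```

```bash
python3 - <<'E'
from fit import *
for i in range(2): goto(.6342,-.0302,.0950,78.5); w=snap('wrist','w6')
p=ctrl.get_obs()['eef_pos']; P=cloud(w); Y=np.radians(-11.5); n=np.array([np.cos(Y),np.sin(Y)]); t=np.array([-n[1],n[0]])
ok=w['z_map']>.02; a=(P[...,:2]-p[:2])@n; b=(P[...,:2]-p[:2])@t; dz=P[...,2]-p[2]
top=np.median(dz[ok&(abs(b)<.009)&(a>-.01)&(a<.018)&(dz>0)&(dz<.04)]); print('top',top)
k=ok&(abs(dz-(top-.025))<.004)&(np.hypot(a,b)<.04); o,uv=outline(w,cv2.morphologyEx(k.astype(np.uint8),cv2.MORPH_CLOSE,np.ones((5,5),np.uint8))>0,p[2]+top-.025)
A=(o-p[:2])@n; B=(o-p[:2])@t; s=A<-.008
print('skirt',least_squares(lambda x:np.hypot(A[s]-x[0],B[s]-x[1])-.025,[0,0],loss='soft_l1',f_scale=.0003).x*1e3)
E
```

```text
t 15.4 p [ 0.6344 -0.0295  0.1115] yaw 78.49 tilt 0.02 F [-0.18  0.68 -0.83] M [ 0.01 -0.05  0.05] grasp 59.7 op 20.5
 turn rz -0.0002  shift [ 0.1 -0.7 16.5]
t 15.45 p [ 0.6344 -0.0295  0.1114] yaw 78.49 tilt 0.01 F [ 0.32 -0.34  0.2 ] M [-0.03  0.03  0.04] grasp 59.7 op 20.4
 turn rz -0.0002  shift [ 0.  -0.7 16.4]
top 0.01865049596352164
skirt [ 1.10696419 -0.91672056]
```

{"fn": "jog_arm", "kwargs": {"series": [[[0, -0.7, 6, 0, 0, 0, 10], [0, 0, 6, 0, 0, 0, 10], [0, 0, 4, 0, 0, 0, 10], [0, 0, 2, 0, 0, 0, 10], [0, 0, 2, 0, 0, 0, 10], [0, 0, 2, 0, 0, 0, 10], [0, 0, 2, 0, 0, 0, 10], [0, 0, 0, 0, 0, 0, 10], [0, 0, 0, 0, 0, 0, 10], [0, 0, 0, 0, 0, 0, 10]]]}}

```text
time_s: 16.5
eef_pos: [0.6343, -0.0302, 0.0875]
eef_rot: [0.0, 0.1, 0.995, -0.0]
wrist_force: [0.4, 0.4, -1.0]
opening: 0.245
grasp_force: 59.7
```

```bash
python3 - <<'E'
from h import *
goto(.6342,-.0302,.0703,78.5)
E
```

```text
t 16.5 p [ 0.6343 -0.0302  0.0875] yaw 78.5 tilt 0.02 F [ 0.39  0.44 -1.05] M [ 0.05  0.04 -0.05] grasp 59.7 op 20.9
 turn rz -0.0001  shift [ 0.1 -0.1 17.2]
```

{"fn": "jog_arm", "kwargs": {"series": [[[0, 0, 1.5, 0, 0, 0, 10], [0, 0, 1.5, 0, 0, 0, 10], [0, 0, 1.5, 0, 0, 0, 10], [0, 0, 1.5, 0, 0, 0, 10], [0, 0, 1.5, 0, 0, 0, 10], [0, 0, 1.5, 0, 0, 0, 10], [0, 0, 0, 0, 0, 0, 10], [0, 0, 0, 0, 0, 0, 10], [0, 0, 0, 0, 0, 0, 10], [0, 0, 0, 0, 0, 0, 10]]]}}

```text
time_s: 17.5
eef_pos: [0.6343, -0.0302, 0.0784]
eef_rot: [0.0, 0.1, 0.995, -0.0]
wrist_force: [-0.6, 0.2, -1.0]
opening: 0.241
grasp_force: 59.7
```

```bash
python3 - <<'E'
from h import *
goto(.6342,-.0302,.0703,78.5)
E
```

```text
t 17.5 p [ 0.6343 -0.0302  0.0784] yaw 78.5 tilt 0.01 F [-0.61  0.25 -0.95] M [-0.01 -0.06  0.08] grasp 59.7 op 20.6
 turn rz -0.0001  shift [ 0.1 -0.   8.1]
```

{"fn": "jog_arm", "kwargs": {"series": [[[0, 0, 1.5, 0, 0, 0, 10], [0, 0, 1.5, 0, 0, 0, 10], [0, 0, 1.5, 0, 0, 0, 10], [0, 0, 1.5, 0, 0, 0, 10], [0, 0, 1, 0, 0, 0, 10], [0, 0, 1, 0, 0, 0, 10], [0, 0, 1, 0, 0, 0, 10], [0, 0, 1, 0, 0, 0, 10], [0, 0, 0, 0, 0, 0, 10], [0, 0, 0, 0, 0, 0, 10]]]}}

```text
time_s: 18.5
eef_pos: [0.6343, -0.0301, 0.0705]
eef_rot: [0.0, 0.1, 0.995, -0.0]
wrist_force: [-7.9, 1.0, 16.7]
opening: 0.24
grasp_force: 62.0
```

```bash
python3 - <<'E'
from h import *
goto(.6342,-.0302,.0703,78.5)
E
```

```text
t 18.5 p [ 0.6343 -0.0301  0.0705] yaw 78.51 tilt 0.02 F [-7.89  0.97 16.71] M [ 0.16  1.41 -0.03] grasp 62.0 op 20.5
 turn rz 0.0002  shift [ 0.1 -0.1  0.2]
```

{"fn": "jog_arm", "kwargs": {"series": [[[0, 0, 1, 0, 0, 0, 10], [0, 0, 1, 0, 0, 0, 10], [0, 0, 0, 0, 0, 0, 10], [0, 0, 0, 0, 0, 0, 10], [0, 0, 0, 0, 0, 0, 10], [0, 0, 0, 0, 0, 0, 10], [0, 0, 0, 0, 0, 0, 10], [0, 0, 0, 0, 0, 0, 10], [0, 0, 0, 0, 0, 0, 10], [0, 0, 0, 0, 0, 0, 10]]]}}

```text
time_s: 19.5
eef_pos: [0.6344, -0.0301, 0.0704]
eef_rot: [0.0, 0.1, 0.995, -0.0]
wrist_force: [-13.9, 2.1, 29.2]
opening: 0.243
grasp_force: 63.6
```

```bash
python3 - <<'E'
from fit import *
goto(.6342,-.0302,.0703,78.5)
w=snap('wrist','w7'); c=snap('top','top7')
P=cloud(w); p=ctrl.get_obs()['eef_pos']; ok=w['z_map']>.02
m=ok&(np.hypot(P[...,0]-p[0],P[...,1]-p[1])<.009)&(P[...,2]>.07)&(P[...,2]<.12); print('knob top z',np.median(P[...,2][m]))
m=ok&(abs(P[...,2]-.055)<.0025)&(w['frame'].min(-1)>60)&(np.hypot(P[...,0]-p[0],P[...,1]-p[1])<.09)&(np.hypot(P[...,0]-p[0],P[...,1]-p[1])>.03); print('box top z',np.median(P[...,2][m]),m.sum())
P=cloud(c);z=P[...,2]
m=(z>.045)&(z<.06)&(P[...,0]>.56)&(P[...,0]<.72)&(abs(P[...,1]+.035)<.11)&(c['frame'].min(-1)>150)
q=P[m][:,:2].astype(np.float32)*1000; print(cv2.minAreaRect(q),len(q))
cv2.imwrite('pics/v7.png',cv2.resize(w['frame'],(800,600)))
E
```

```text
t 19.5 p [ 0.6344 -0.0301  0.0704] yaw 78.53 tilt 0.04 F [-13.92   2.05  29.21] M [0.31 2.46 0.01] grasp 63.6 op 20.8
 turn rz 0.0005  shift [ 0.2 -0.1  0.1]
knob top z 0.08906318952822549
box top z 0.05517628593167473 19127
((602.135986328125, -15.629356384277344), (120.24922180175781, 69.31877899169922), 75.20430755615234) 475
```

View pics/v7.png

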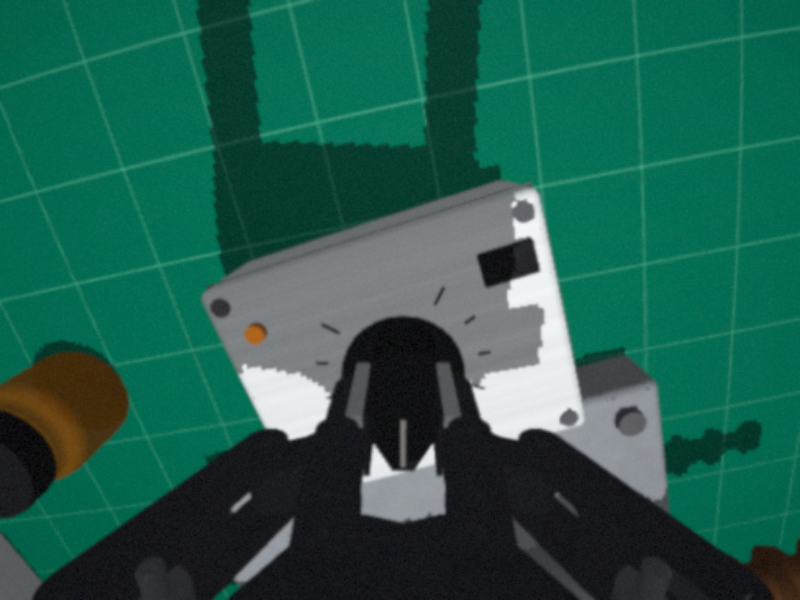

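The knob top is at 0.0891 m (home is 0.089), pressed with about 29 N. The nose is aligned, and the box is still flush with the base and untipped in the view (knob at (403,400)). Handing in.

```bash
python3 -c "
from bench import ctrl; print(ctrl.hand_in())"
```

```text
the job is handed in; nothing more can be done
None
```

I handed the job in with the controller flush against the burnisher's base and the knob pushed fully home, flats matched. The gripper is still holding the knob down with about 29 N, ready for the grub screw; the hand-in gave no verdict.

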